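# Release check of a seat-belt buckle

## Robot

A 6-joint arm with a two-finger parallel gripper is mounted at the origin on a cart in front of the work surface, level with it; the furniture and walls round the work are solid. World frame = base frame: x ahead of the robot, y to its left, z up, the work surface at z = 0. Lengths are in m, angles in rad, forces in N, time in s.
With the tool pointing down it reaches from about 0.35 to 0.85 m from the base axis. Payload 8.1 kg.
Tool frame: the origin (TCP) lies where the fingers leave the gripper's body, on its centre line; the fingertips stand 84 mm ahead of it and the grasp point (between the pads) lies 65 mm ahead of it; z points along the fingers, y is the line along which they close (so a half turn about z gives the same grasp; the last joint's range is limited). The gripper opens to 93 mm and grips with 3 to 60 N. Pads are 15 mm wide; open, the fingers measure 128 mm over their backs; the gripper's body (75 mm by 188 mm) begins 65 mm behind the grasp point.
Start: joints at [-1.224, 0.13, 1.488, -0, 1.523, -0.085], TCP at [0.251, -0.545, 0.303] pointing down, gripper open.
Joint ranges: [-2.96, 2.96], [-0.89, 2.26], [0.02, 2.5], [-1.34, 4.48], [0, 2.73], [-2.66, 2.66]. Speed limits (rad/s): [2.39, 2.39, 2.79, 3.14, 3.14, 3.14].

## Interface

Orientations are given as a rotation vector (axis times angle).
In Python, from plant import robot gives the robot as it stands.
- The arm moves only by the shell command python3 -m jog 'ROWS' [FORCE]. ROWS is text: rows parted by semicolons, each of 5 numbers parted by spaces: the opening, from 0 (shut) to 1 (fully open), then the shift along the tool's x, y, z in m, then the turn about the tool's z in degrees. A call has 1 to 10 rows; each row shifts and turns the commanded pose from where the row before left it, along the tool's axes as they then stand; what a row does not reach is not made up. A row lasts 1/12 s, in which the tool goes at most 41.7 mm and 7.16 degrees, less where a joint would pass 70% of its speed; a pose out of reach is approached as far as the arm can. A call with a gripper value outside its range is refused whole. The fingers move at their own pace and stop on an object; FORCE is the grip in N (left out, the last holds). Time passes only in rows, so rows that do not move let the fingers close. It gives the time, the measured TCP pose, the force, the opening and the grip force at its end, in the units of the state.
- robot.read_state(): the state, without advancing time (a new reading comes with each control period).
- robot.read_camera(name): name is "scene" or "top"; returns a dict with "color" (420x560x3 uint8, red, green, blue), "intrinsics" (3x3 intrinsics, pixels), "pose" (4x4, takes a point from camera to world coordinates). Camera axes: x right, y down, z forward; pixel columns grow to the right and rows downward; lengths in m; the calibration is good to about 2 mm. A picture is of the moment at which its call begins. There is no depth.
- robot.close_job(): hands the job in; it is judged then, once.
The state is a dict: "t": time; "q": joint angles; "dq": joint speeds; "joint_torque": joint torques, N m; "tool_pos": TCP position; "orientation": TCP orientation; "force": force on the tool from outside, world axes, zero at the start; "wrist_torque": the same for the moment, N m; "opening": finger opening in m; "gripper_force": force on a finger pad.
Only numpy, scipy, OpenCV 4.12 (cv2) and the standard library are available. Lean on these libraries where they do the work, as an engineer would, in place of code of your own. Each camera call takes 0.05 s, during which the arm holds its last target. There are 200 camera calls.

## Task

Check the seat-belt buckle that stands in the bench holder: take the tongue from its stand, push it into the buckle without ramming it until it clicks and stays home by itself, then press the red release button. A sound buckle lets the tongue go at less than 10 N; if it has not let go by 12 N its release is too stiff, and the button must never get more than 20 N. If the tongue pops up, put it back in its stand and leave the buckle in the holder; if it stays locked, lift the buckle out by its tongue and put the two, still locked together, in the red scrap bin, and disturb nothing else.

Things in the scene. Friction and masses are not known exactly. Their poses are not given: they have to be found in the camera images.
- tongue: seat-belt tongue, loose, 50 g. Origin at the middle of its lower tip, z up to its head. Steel plate 3 mm (x) x 26 mm (y), z = 0 to 54 mm, rounded tip; black plastic head 13 mm (x) x 40 mm (y), z = 54 to 88 mm, gripped across its thickness from above. Either way round fits. Starts upright in the stand, head resting on its top
- stand: blue plastic block 50 mm (x) x 74 mm (y) x 60 mm high, fixed, origin at the middle of its underside, with an upright slot 10 mm (x) x 36 mm (y) in the middle of its top, 57 mm deep, for the tongue's plate; the tongue's head rests on its top, which puts the tongue's origin 6 mm over the stand's
- holder: aluminium bench holder 92 mm (x) x 100 mm (y), fixed, origin at the middle of its underside; its pocket, open upwards, holds the buckle upright with 1.5 mm play all round. The pocket's floor is 32 mm and its rim 52 mm over the origin, and below the floor is a slit for the buckle's strap
- buckle: seat-belt buckle, loose, 0.3 kg: black housing 50 mm (x) x 54 mm (y) x 58 mm high, origin at the middle of the housing's underside, z up; a steel strap reaches 24 mm lower. The mouth for the tongue is in its top at x = +14 mm, the red button at x = -8 mm. The tongue's axes run along the buckle's when it is in
- mouth (a point): middle of the mouth in the buckle's top face, where the slot (4.8 mm in x, 28.4 mm in y) is widened to 10.8 x 34.4 mm; axes as the buckle's. Heights of the tongue's tip below this point: 27 mm where the ejector spring (1 to 4 N) begins; 29 to 32 mm the latch is wedged aside (about 5 N); 41.5 mm it snaps in and holds; 43.3 mm hard stop. Let go of, it pops up to about 27 mm and stands there loosely
- button: the buckle's red release button; unpressed, its frame is the buckle's frame. Flat top 28 mm (x, -22 to +6 mm) x 28 mm (y), 68 mm over the origin, 10 mm proud of the housing, pressed down 8 mm at most. Sound: yields softly, lets the tongue go 3 to 5 mm down at about 6 N, then meets a rubber stop. Stiff (looks the same): something jams it from inside, it hardens at once by 8 N per mm and holds past 20 N
- button_top (a point): the middle of the top of the red button (moves with it)
- scrap_bin: red open bin 131 mm (x) x 171 mm (y) x 49 mm high, 4 mm walls and floor, fixed, origin at the middle of its underside
- pliers: orange-handled pliers, 179 mm, lying behind; bystander
- spanner: steel combination spanner, 178 mm, lying behind; bystander
- plug_1: spark plug, 73 mm, lying behind; bystander
- pen: blue pen, 140 mm, lying in front; bystander
- highlighter: yellow-green highlighter, 110 mm, lying in front; bystander
Mind the look-alikes: they are no part of the job. What is shaped like the tongue but turquoise is not meant.

How it is judged:
On the way, in this order (a step that is already met when the one before it is completed fails the run):
1. the tongue is clicked home in the buckle (tip less than 18 mm over the buckle's origin) and stays there with the fingers off it (z of tongue in the frame of buckle between 0.01 and 0.018 m and x of tongue in the frame of buckle between 0.01 and 0.018 m and contact force between the fingers and tongue below 0.1 N), for 0.3 s.
2. the red button has been pressed until the tongue popped up, or with at least 10.5 N (((z of tongue in the frame of buckle above 0.026 m and contact force between the fingers and tongue below 0.1 N) or contact force between the fingers and button above 10.5 N)), for 0.05 s.
At the end, for the whole second after the job is handed in: Either the tongue is back in its stand (within 8 mm, head on the stand, upright within 0.15 rad) and the buckle down in the holder; or a buckle whose button jams (bears on the inside) is in the scrap bin, origin between the walls and under 65 mm, tongue still locked in it (tip under 18 mm). At rest (((z of tongue in the frame of stand below 0.012 m and horizontal distance between tongue and stand below 0.008 m and angle between tongue's own z axis and vertical below 0.15 rad and linear speed of tongue below 0.02 m/s and z of buckle in the frame of holder below 0.036 m and horizontal distance between buckle and holder below 0.006 m and angle between buckle's own z axis and vertical below 0.1 rad) or (z of tongue in the frame of buckle between 0.01 and 0.018 m and x of tongue in the frame of buckle between 0.01 and 0.018 m and x of buckle in the frame of scrap_bin between -0.06 and 0.06 m and y of buckle in the frame of scrap_bin between -0.078 and 0.078 m and z of buckle in the frame of scrap_bin below 0.065 m and linear speed of buckle below 0.02 m/s and contact force between button and buckle above 0.3 N))); the robot touches nothing.
It fails at once if the red button is pressed with more than 20 N (contact force between the fingers and button above 20 N).
It fails at once if the tongue is rammed: more than 40 N between tongue and buckle (contact force between tongue and buckle above 40 N).
It fails at once if a bystander is moved by more than 15 mm (distance of any of pliers, spanner, plug_1, pen, highlighter from where it was at the start of the episode above 0.015 m).
It also fails if it takes over 64 s, if anything falls off the work surface, if the arm or the gripper's body presses on something with over 40 N, if the wrist force passes 120 N, or if a joint passes its speed limit or range.

## Working session

There is one attempt and no reset: what is moved stays moved. The work goes in short steps, Python scripts to look and compute and a shell command to move; the robot and the scene stay as the last step left them, time stands still between calls to the robot, and variables do not carry over. Pictures are saved under pics/ and viewed, at most 10 in all, crops included, and the job is handed in when it is done.

```bash
mkdir -p pics; ls; python3 - <<'E'
from plant import robot
import cv2
for n in("top","scene"):
    r=robot.read_camera(n); cv2.imwrite(f"pics/{n}0.png",r["color"][:,:,::-1]); print(n,r["intrinsics"].round(1).tolist(),r["pose"].round(3).tolist())
s=robot.read_state(); print(s)
E
```

```text
pics
top [[386.6, 0.0, 283.5], [0.0, 386.6, 202.9], [0.0, 0.0, 1.0]] [[-0.027, -0.995, 0.1, 0.424], [-0.999, 0.03, 0.03, -0.001], [-0.033, -0.099, -0.995, 0.954], [0.0, 0.0, 0.0, 1.0]]
scene [[515.4, 0.0, 281.3], [0.0, 515.4, 213.6], [0.0, 0.0, 1.0]] [[-0.766, -0.391, 0.51, -0.004], [-0.643, 0.456, -0.616, 0.616], [0.008, -0.799, -0.601, 0.659], [0.0, 0.0, 0.0, 1.0]]
{'t': 0.1, 'q': array([-1.22442364e+00,  1.31062107e-01,  1.48917400e+00,  1.96018630e-06,
        1.52301861e+00, -8.53931846e-02]), 'dq': array([ 0.00072109, -0.00076525, -0.00370159,  0.00127236,  0.001353  ,
       -0.00103028]), 'joint_torque': array([ 1.60028027e-03, -5.61341035e+01, -4.93095195e+01,  7.71209691e-02,
        2.91020708e-02, -5.45610908e-05]), 'tool_pos': array([ 0.25097973, -0.54456555,  0.30180431]), 'orientation': array([-3.06705897e+00, -6.72607200e-01,  3.36484512e-04]), 'force': array([ 0.56807802,  0.104507  , -0.16916609]), 'wrist_torque': array([-0.03488398, -0.00843241,  0.11633715]), 'gripper_force': 0.0, 'opening': 0.09282985012534281}
```

View pics/top0.png

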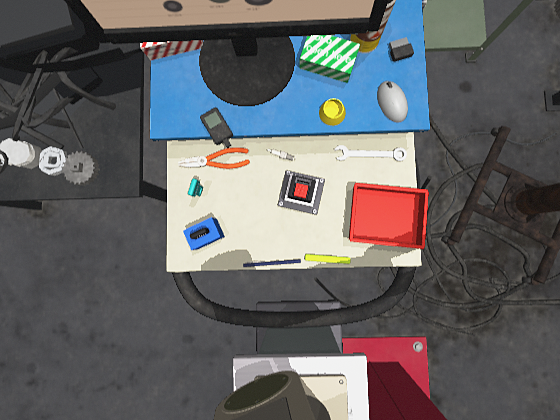

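View pics/scene0.png

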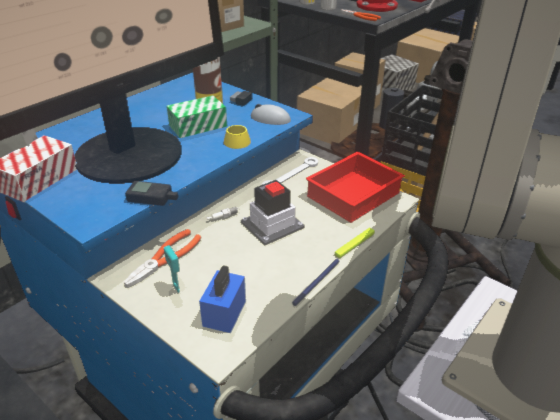

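The top view shows the blue stand at (203,233) with the black tongue head in it, the buckle with its red button at (301,190), the bin at (388,215) and the turquoise decoy at (196,188). The tools lie around them. I'll zoom in on the stand and the buckle in both views.

```bash
cat > h.py <<'E'
import cv2,numpy as np
from plant import robot
def cam(n):
    r=robot.read_camera(n); return r["color"],r["intrinsics"],r["pose"]
def ray(K,P,uv):
    d=P[:3,:3]@np.linalg.solve(K,[uv[0],uv[1],1]); return P[:3,3],d/np.linalg.norm(d)
def onz(K,P,uv,z):
    o,d=ray(K,P,uv); return o+d*(z-o[2])/d[2]
def tri(rs):
    A=sum(np.eye(3)-np.outer(d,d) for o,d in rs); b=sum((np.eye(3)-np.outer(d,d))@o for o,d in rs)
    return np.linalg.solve(A,b)
def proj(K,P,X):
    c=P[:3,:3].T@(np.asarray(X)-P[:3,3]); return (K@c/c[2])[:2]
def mask(img,lo,hi,roi):
    h=cv2.cvtColor(img,cv2.COLOR_RGB2HSV); m=cv2.inRange(h,lo,hi); z=np.zeros_like(m); x0,y0,x1,y1=roi; z[y0:y1,x0:x1]=m[y0:y1,x0:x1]; return z
def crop(img,roi,s): x0,y0,x1,y1=roi; return cv2.resize(img[y0:y1,x0:x1,::-1],None,fx=s,fy=s,interpolation=cv2.INTER_CUBIC)
E
python3 - <<'E'
from h import *
T,S=cam("top"),cam("scene")
a=np.vstack([np.hstack([crop(T[0],(178,208,228,258),7)[:300,:400],crop(T[0],(275,165,325,215),7)[:300,:400]]),
 np.hstack([crop(S[0],(190,255,260,335),4)[:300,:400],crop(S[0],(240,170,310,250),4)[:300,:400]]) if 0 else np.zeros((1,700,3),np.uint8)])
b=np.hstack([crop(S[0],(185,258,260,332),4),crop(S[0],(237,173,312,247),4)])
cv2.imwrite("pics/c1.png",np.vstack([a[:, :600],b])[:600])
for n,c,roi in(("top",T,(280,170,320,210)),("scene",S,(240,170,310,250))):
    red=mask(c[0],(0,150,120),(8,255,255),roi)|mask(c[0],(172,150,120),(180,255,255),roi)
    k=max(cv2.findContours(red,0,1)[0],key=cv2.contourArea); print(n,"red",cv2.minAreaRect(k),cv2.contourArea(k), k[:,0].min(0),k[:,0].max(0))
    if n=="top": print(onz(c[1],c[2],cv2.minAreaRect(k)[0],.1))
E
```

```text
top red ((300.5577087402344, 190.2115478515625), (12.551432609558105, 12.74754810333252), 11.309932708740234) 137.5 [294 183] [307 197]
[ 0.53688094 -0.01415511  0.1       ]
scene red ((274.8448486328125, 187.86207580566406), (11.141719818115234, 15.784103393554688), 68.19859313964844) 118.0 [266 182] [283 194]
```

View pics/c1.png

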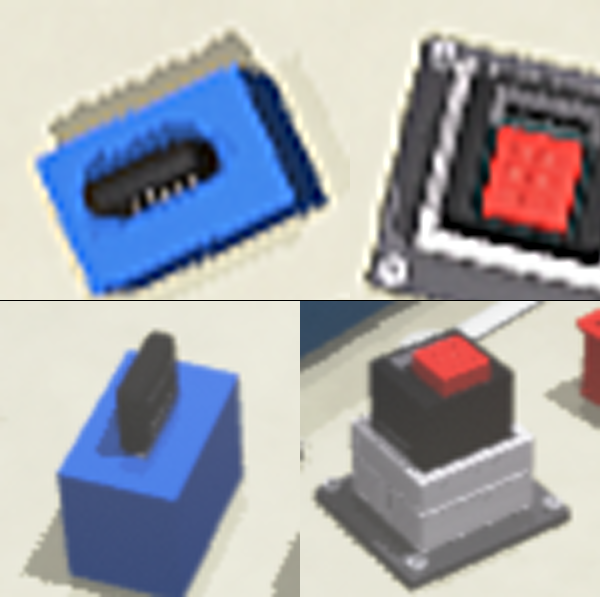

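The crops show the mouth on the far (+x) side of the button, the buckle turned by about -13°, and the stand's long side at about 25° in the image. Next I'll measure positions and axes.

```bash
python3 - <<'E'
from h import *
T,S=cam("top"),cam("scene")
def box(c,z): return np.array([onz(T[1],T[2],p,z) for p in c])
# stand top
m=mask(T[0],(100,120,190),(125,255,255),(178,208,230,262)); m=cv2.morphologyEx(m,cv2.MORPH_CLOSE,np.ones((3,3)))
k=max(cv2.findContours(m,0,1)[0],key=cv2.contourArea); 
W=np.array([onz(T[1],T[2],p,.06)[:2]*1000 for p in k[:,0]],np.float32); r=cv2.minAreaRect(W); print("stand T",r)
m=mask(S[0],(100,120,170),(125,255,255),(190,255,260,335))
def quad(m):
    m=cv2.morphologyEx(m,cv2.MORPH_CLOSE,np.ones((5,5)));k=cv2.convexHull(max(cv2.findContours(m,0,1)[0],key=cv2.contourArea)); return k
k=quad(m); W=np.array([onz(S[1],S[2],p,.06)[:2]*1000 for p in k[:,0]],np.float32); print("stand S",cv2.minAreaRect(W))
# button
for n,c,roi in(("T",T,(280,170,320,210)),("S",S,(250,170,290,200))):
    for v in(120,190,215):
        red=mask(c[0],(0,120,v),(8,255,255),roi)|mask(c[0],(172,120,v),(180,255,255),roi)
        k=quad(red); W=np.array([onz(c[1],c[2],p,.1)[:2]*1000 for p in k[:,0]],np.float32); print("btn",n,v,cv2.minAreaRect(W))
# holder base: dark+white vs cream
h=cv2.cvtColor(T[0],cv2.COLOR_RGB2HSV); print(h[225,255],h[172,283])
m=cv2.inRange(cv2.absdiff(T[0],np.full_like(T[0],T[0][225,260])).max(2),35,255); z=np.zeros_like(m); z[162:218,272:332]=m[162:218,272:332]
k=quad(z); W=np.array([onz(T[1],T[2],p,.008)[:2]*1000 for p in k[:,0]],np.float32); print("holder T",cv2.minAreaRect(W))
# dark head
for n,c,roi in(("T",T,(180,215,225,255)),("S",S,(205,255,240,310))):
    m=mask(c[0],(0,0,0),(180,255,75),roi); m=mask(c[0],(0,0,0),(180,150,75),roi)
    k=quad(m); print("head",n,cv2.minAreaRect(k),k[:,0].tolist())
    for dz in(.06,.094): 
        W=np.array([onz(c[1],c[2],p,dz)[:2]*1000 for p in k[:,0]],np.float32); print(dz,cv2.minAreaRect(W))
# bin
red=mask(T[0],(0,120,60),(8,255,255),(340,175,435,255))|mask(T[0],(172,120,60),(180,255,255),(340,175,435,255))
k=quad(red);W=np.array([onz(T[1],T[2],p,.049)[:2]*1000 for p in k[:,0]],np.float32); print("bin",cv2.minAreaRect(W))
E
```

```text
stand T ((448.3291931152344, 219.25729370117188), (49.913021087646484, 73.54488372802734), 23.449548721313477)
stand S ((447.5802917480469, 219.08425903320312), (49.41271209716797, 73.27677917480469), 23.327777862548828)
btn T 120 ((537.080322265625, -14.236064910888672), (27.520353317260742, 29.389972686767578), 74.37442779541016)
btn T 190 ((537.3091430664062, -14.278898239135742), (26.73324966430664, 28.192861557006836), 75.61790466308594)
btn T 215 ((537.0711669921875, -14.23731803894043), (26.44700813293457, 28.222801208496094), 74.37125396728516)
btn S 120 ((531.7525024414062, -10.468551635742188), (32.28889846801758, 40.642337799072266), 70.56690979003906)
btn S 190 ((536.8326416015625, -14.237358093261719), (27.254520416259766, 28.100078582763672), 74.1944580078125)
btn S 215 ((536.4614868164062, -14.136661529541016), (26.24263572692871, 26.602991104125977), 75.11437225341797)
[ 26  23 234] [ 26  23 239]
holder T ((544.4334106445312, -15.60626220703125), (102.19353485107422, 95.60604858398438), 75.23021697998047)
head T ((199.4000244140625, 232.80001831054688), (6.26099014282
[... 194 characters left out ...]
72143936157227, 43.5235595703125), 24.990793228149414)
0.094 ((448.8172912597656, 214.54991149902344), (14.114051818847656, 41.867984771728516), 24.990816116333008)
head S ((220.0689697265625, 282.17242431640625), (11.029742240905762, 25.210838317871094), 23.198589324951172) [[227, 276], [227, 280], [221, 294], [219, 295], [218, 295], [216, 294], [215, 290], [215, 280], [226, 271]]
0.06 ((460.0673828125, 212.04986572265625), (19.275663375854492, 56.03956604003906), 27.7829532623291)
0.094 ((433.7142333984375, 235.0087432861328), (18.18147087097168, 52.8584098815918), 27.78294563293457)
bin ((479.1823425292969, -217.14370727539062), (175.11956787109375, 140.23008728027344), 82.33326721191406)
```

The two views agree to within 1 mm:
- Stand: (448,219), yaw 23.4°.
- Button: (537,-14), yaw about -15°.
- Mouth: about (558,-20), z 90 mm.
- Bin: (479,-217).
- The tongue head sits centred in the stand.

I'll move over the stand now.

```bash
python3 -m jog '0.5 .0325 -.0255 0 0;0.5 .0325 -.0255 0 0;0.5 .0325 -.0255 0 0;0.5 .0325 -.0255 0 0;0.5 .0325 -.0255 0 0;0.5 .0325 -.0255 0 0;0.5 .0325 -.0255 0 0;0.5 .0325 -.0255 0 0;0.5 .0325 -.0255 0 0;0.5 .0325 -.0255 0 0' 20
python3 -m jog '0.5 .0173 -.0356 0 0;0.5 .0173 -.0356 0 0;0.5 .0173 -.0356 0 0;0.5 .0173 -.0356 0 0;0.5 .0173 -.0356 0 0;0.5 .0173 -.0356 0 0;0.5 .0173 -.0356 0 0;0.5 .0173 -.0356 0 0;0.5 .0173 -.0356 0 0;0.5 .0173 -.0356 0 0'
python3 -m jog '0.5 0 0 0 -7;0.5 0 0 0 -7;0.5 0 0 0 -7;0.5 0 0 0 -7;0.5 0 0 0 -7;0.5 0 0 0 -7;0.5 0 0 0 -7;0.5 0 0 0 -7;0.5 0 0 0 -7;0.5 0 0 0 -7'
python3 -m jog '0.5 0 0 0 -7;0.5 0 0 0 -7;0.5 0 0 0 -4.7;0.5 0 0 0 0;0.5 0 0 0 0'
cat >> h.py <<'E'
def goto(x,y,z,yaw):
    "remaining tool-axis shift in mm to target TCP, and turn to tool-x yaw (deg)"
    from scipy.spatial.transform import Rotation as R
    s=robot.read_state(); M=R.from_rotvec(s["orientation"]).as_matrix()
    a=np.degrees(np.arctan2(M[1,0],M[0,0])); print("t",round(s["t"],2),"pos",(s["tool_pos"]*1000).round(1),"yaw",a.round(2),"tilt",np.degrees(np.arccos(-M[2,2])).round(2),"F",s["force"].round(2),"open",round(s["opening"]*1000,1),"grip",round(s["gripper_force"],1))
    print("shift mm",(M.T@(np.array([x,y,z])*1000-s["tool_pos"]*1000)).round(1),"turn",round((a-yaw+180)%360-180,2))
E
python3 -c "
from h import *
goto(.448,.2192,.152,113.4)"
```

```text
t: 1.13
tool_pos: [0.44, -0.1754, 0.303]
orientation: [3.068, 0.673, 0.001]
force: [1.5, -0.1, 0.0]
opening: 0.0466
gripper_force: 0.0
t: 1.97
tool_pos: [0.4472, 0.2205, 0.303]
orientation: [-3.069, -0.673, -0.001]
force: [1.1, -0.1, -0.5]
opening: 0.0461
gripper_force: 0.0
t: 2.8
tool_pos: [0.4477, 0.2184, 0.3027]
orientation: [-2.121, -2.318, -0.0]
force: [0.5, 0.6, 0.2]
opening: 0.0461
gripper_force: 0.0
t: 3.22
tool_pos: [0.4477, 0.2184, 0.3027]
orientation: [1.728, 2.624, -0.0]
force: [0.2, -0.4, -0.2]
opening: 0.0464
gripper_force: 0.0
t 3.22 pos [447.7 218.4 302.7] yaw 113.28 tilt 0.0 F [ 0.16 -0.39 -0.18] open 46.4 grip 0.0
shift mm [  0.6   0.6 150.7] turn -0.12
```

```bash
python3 -m jog '0.5 .0006 .0006 .03 0;0.5 0 0 .035 0;0.5 0 0 .035 0;0.5 0 0 .025 0;0.5 0 0 .0157 0;0.5 0 0 .01 0;0.5 0 0 0 0;0.5 0 0 0 0'
python3 -m jog '0 0 0 0 0;0 0 0 0 0;0 0 0 0 0;0 0 0 0 0;0 0 0 0 0;0 0 0 0 0' 25
python3 -m jog '0 0 0 -.02 0;0 0 0 -.03 0;0 0 0 -.035 0;0 0 0 -.035 0;0 0 0 -.02 0;0 0 0 0 0;0 0 0 0 0'
python3 - <<'E'
from h import *
T,S=cam("top"),cam("scene")
x=robot.read_state()["tool_pos"]; u=proj(S[1],S[2],x-[0,0,.1]).astype(int); print(u)
cv2.imwrite("pics/g.png",crop(S[0],(u[0]-60,u[1]-60,u[0]+60,u[1]+60),5))
goto(.5583,-.02,.296,74.8)
E
```

```text
t: 3.88
tool_pos: [0.4482, 0.2192, 0.1524]
orientation: [-1.726, -2.625, 0.0]
force: [1.0, 0.1, 0.1]
opening: 0.0467
gripper_force: 0.0
t: 4.38
tool_pos: [0.4482, 0.2193, 0.1524]
orientation: [1.724, 2.626, 0.001]
force: [0.1, -0.3, 1.6]
opening: 0.0129
gripper_force: 25.0
t: 4.97
tool_pos: [0.4487, 0.2194, 0.2935]
orientation: [1.723, 2.625, 0.004]
force: [0.2, -0.3, -0.5]
opening: 0.0132
gripper_force: 25.0
[217 224]
t 5.07 pos [447.5 219.  290.7] yaw 113.44 tilt 0.11 F [-0.35  0.46 -1.17] open 12.6 grip 25.0
shift mm [-263.4    6.6   -5.4] turn 38.64
```

View pics/g.png

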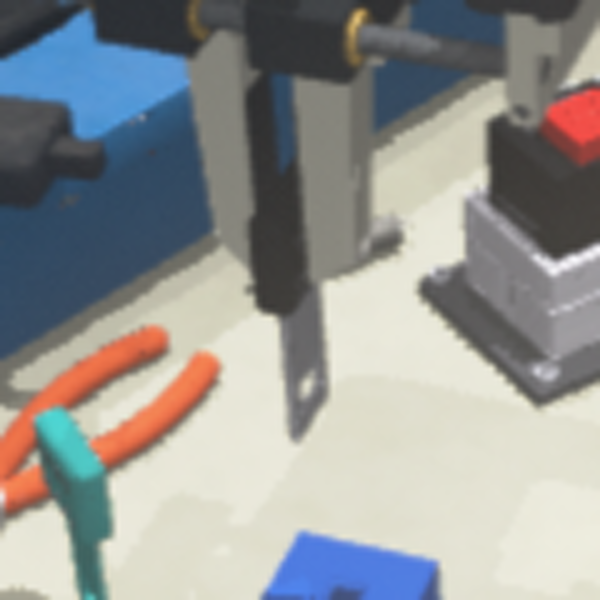

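The tongue is held upright in the fingers, with its plate hanging free. Now over to the mouth.

```bash
python3 -m jog '0 -.0263 .0006 0 0;0 -.0263 .0006 0 0;0 -.0263 .0006 0 0;0 -.0263 .0006 0 0;0 -.0263 .0006 0 0;0 -.0263 .0006 0 0;0 -.0263 .0006 0 0;0 -.0263 .0006 0 0;0 -.0263 .0006 0 0;0 -.0263 .0006 0 0'
python3 -m jog '0 0 0 0 6.5;0 0 0 0 6.5;0 0 0 0 6.5;0 0 0 0 6.5;0 0 0 0 6.5;0 0 0 0 6;0 0 0 0 0;0 0 0 0 0'
python3 -c "
from h import *
goto(.5583,-.02,.244,74.8)"
```

```text
t: 5.9
tool_pos: [0.5576, -0.0209, 0.2895]
orientation: [-1.722, -2.623, 0.003]
force: [0.8, 0.6, 0.3]
opening: 0.0129
gripper_force: 25.0
t: 6.57
tool_pos: [0.5574, -0.0196, 0.2901]
orientation: [-2.488, -1.914, 0.003]
force: [-1.0, -0.5, 0.3]
opening: 0.0128
gripper_force: 25.0
t 6.57 pos [557.4 -19.6 290.1] yaw 75.13 tilt 0.18 F [-1.05 -0.52  0.3 ] open 12.8 grip 25.0
shift mm [-0.1  1.1 46.1] turn 0.33
```

```bash
python3 -m jog '0 -.0001 .0008 .015 .3;0 0 0 .02 0;0 0 0 .01 0;0 0 0 0 0;0 0 0 0 0'
python3 - <<'E'
from h import *
T,S=cam("top"),cam("scene")
cv2.imwrite("pics/m.png",np.hstack([crop(S[0],(235,145,305,225),7),crop(T[0],(280,160,325,215),5)[:560,:] if 0 else np.zeros((560,1,3),np.uint8)]))
goto(.5583,-.02,.236,74.8)
c,s=np.cos(np.radians(-15.2)),np.sin(np.radians(-15.2))
for n,p in dict(mouthL=(0,.0142),mouthR=(0,-.0142)).items():
    print(n,proj(S[1],S[2],[.5583+c*p[0]-s*p[1],-.02+s*p[0]+c*p[1],.09]).round(1))
for y in(.013,-.013): print("tip",proj(S[1],S[2],[.5583-s*y,-.02+c*y,.0985]).round(1))
E
```

```text
t: 6.98
tool_pos: [0.5583, -0.0199, 0.2461]
orientation: [-2.495, -1.906, 0.003]
force: [-0.3, -0.3, 0.1]
opening: 0.0128
gripper_force: 25.0
t 7.08 pos [559.3 -20.1 248. ] yaw 74.69 tilt 0.06 F [ 0.37 -0.94  0.33] open 12.9 grip 25.0
shift mm [-0.2 -1.  12. ] turn -0.11
mouthL [261.9 187.9]
mouthR [273.9 183.4]
tip [262.4 184.1]
tip [273.4 180. ]
```

View pics/m.png

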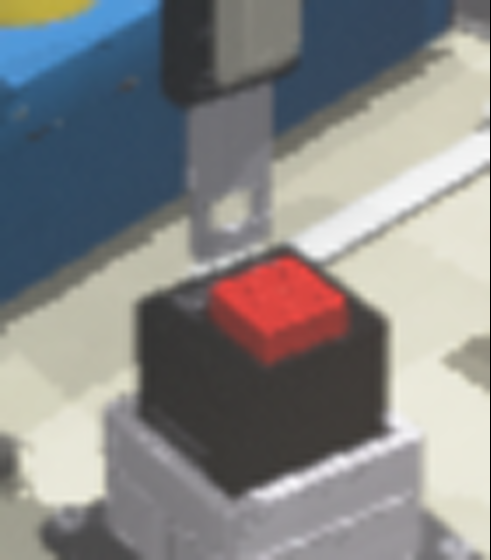

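The tip hangs right over the mouth, with its edges at about x=262 and 274 px against a predicted 262.4 and 273.4. I'll lower it while watching the force.

```bash
python3 -m jog '0 0 -.0005 .005 0;0 0 0 .005 0;0 0 0 .003 0;0 0 0 0 0'
python3 -m jog '0 0 0 .004 0;0 0 0 .004 0;0 0 0 .004 0;0 0 0 0 0'
python3 -m jog '0 0 0 .003 0;0 0 0 .003 0;0 0 0 .002 0;0 0 0 0 0;0 0 0 0 0'
```

```text
t: 7.42
tool_pos: [0.558, -0.0198, 0.2331]
orientation: [-2.498, -1.904, 0.001]
force: [-0.6, -1.2, -1.2]
opening: 0.0128
gripper_force: 25.0
t: 7.75
tool_pos: [0.5579, -0.0198, 0.2208]
orientation: [-2.497, -1.904, 0.002]
force: [-1.4, -0.9, -1.0]
opening: 0.0129
gripper_force: 25.0
t: 8.17
tool_pos: [0.5583, -0.0199, 0.2139]
orientation: [-2.498, -1.904, 0.0]
force: [0.7, 0.0, -0.1]
opening: 0.0131
gripper_force: 25.0
```

```bash
python3 -m jog '0 0 0 .002 0;0 0 0 .002 0;0 0 0 .0015 0;0 0 0 .0015 0;0 0 0 0 0'
python3 -m jog '0 0 0 .0015 0;0 0 0 .0015 0;0 0 0 .001 0;0 0 0 0 0'
python3 -m jog '0 0 0 .0015 0;0 0 0 .0015 0;0 0 0 .001 0;0 0 0 0 0'
python3 -m jog '0 0 0 .001 0;0 0 0 .001 0;0 0 0 0 0;0 0 0 0 0'
```

```text
t: 8.58
tool_pos: [0.5587, -0.0199, 0.2072]
orientation: [2.498, 1.904, 0.001]
force: [0.5, 0.7, 2.1]
opening: 0.0128
gripper_force: 25.0
t: 8.92
tool_pos: [0.5587, -0.0199, 0.2038]
orientation: [2.498, 1.904, 0.001]
force: [-0.7, -0.1, 4.6]
opening: 0.0129
gripper_force: 25.0
t: 9.25
tool_pos: [0.5587, -0.0199, 0.1997]
orientation: [2.498, 1.904, 0.001]
force: [-1.3, 0.2, 4.2]
opening: 0.013
gripper_force: 25.0
t: 9.58
tool_pos: [0.5587, -0.02, 0.1978]
orientation: [2.498, 1.904, 0.001]
force: [-0.9, -0.2, 5.5]
opening: 0.0131
gripper_force: 25.0
```

Force follows the latch profile. I'll go on in small steps.

```bash
python3 -m jog '0 0 0 .001 0;0 0 0 .001 0;0 0 0 .0008 0;0 0 0 0 0;0 0 0 0 0'
python3 -m jog '0 0 0 .0006 0;0 0 0 .0005 0;0 0 0 0 0;0 0 0 0 0'
```

```text
t: 10.0
tool_pos: [0.5587, -0.0199, 0.1946]
orientation: [2.498, 1.904, 0.001]
force: [0.1, -0.3, 3.5]
opening: 0.0129
gripper_force: 25.0
t: 10.33
tool_pos: [0.5586, -0.0199, 0.1932]
orientation: [2.498, 1.904, 0.001]
force: [1.6, 0.3, 2.0]
opening: 0.013
gripper_force: 25.0
```

```bash
python3 -m jog '0.4 0 0 0 0;0.4 0 0 0 0;0.4 0 0 0 0;0.4 0 0 0 0;0.4 0 0 0 0;0.4 0 0 0 0'
python3 -m jog '0.4 0 0 -.02 0;0.4 0 0 -.03 0;0.4 0 0 -.03 0;0.4 0 0 -.03 0;0.4 0 0 0 0;0.4 0 0 0 0'
python3 - <<'E'
from h import *
S=cam("scene")
cv2.imwrite("pics/l.png",crop(S[0],(230,135,315,235),6))
c,s=np.cos(np.radians(-15.2)),np.sin(np.radians(-15.2))
for z in(.1365,.151): print([proj(S[1],S[2],[.5583-s*y,-.02+c*y,z]).round(1) for y in(.02,-.02)])
goto(.5369-.0015,-.0142,.2,-15.2)
E
```

```text
t: 10.83
tool_pos: [0.5583, -0.0199, 0.193]
orientation: [-2.498, -1.904, 0.0]
force: [0.1, -0.2, 0.8]
opening: 0.037
gripper_force: 0.0
t: 11.33
tool_pos: [0.5596, -0.02, 0.3059]
orientation: [2.496, 1.903, 0.006]
force: [-0.3, 0.4, 0.1]
opening: 0.0371
gripper_force: 0.0
[array([259.1, 168.6]), array([276.4, 162.5])]
[array([258.9, 162.1]), array([276.4, 156. ])]
t 11.38 pos [558.7 -19.9 303.7] yaw 74.64 tilt 0.09 F [-0.54 -0.68 -0.35] open 37.0 grip 0.0
shift mm [ -0.7 -24.2 103.7] turn 89.84
```

View pics/l.png

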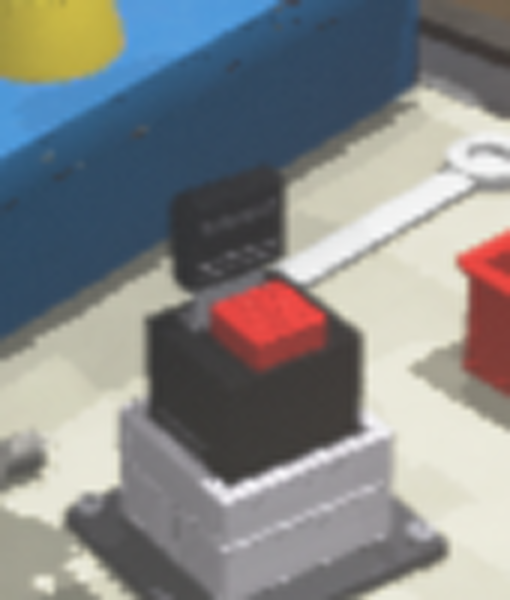

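The head's top edge runs from (258,167) to (277,163). That matches the latched prediction, not the popped one, so the tongue is home and staying by itself. Now I'll shut the fingers, turn 90° and go over the button.

```bash
python3 -m jog '0 -.0007 -.0242 0 0;0 0 0 0 7;0 0 0 0 7;0 0 0 0 7;0 0 0 0 7;0 0 0 0 7;0 0 0 0 7;0 0 0 0 7;0 0 0 0 7;0 0 0 0 7'
python3 -m jog '0 0 0 .02 7;0 0 0 .03 7;0 0 0 .03 7;0 0 0 .015 6;0 0 0 .002 0;0 0 0 0 0;0 0 0 0 0'
python3 -c "
from h import *
goto(.5369-.0015,-.0142,.184,-15.2); print(robot.read_state()['q'])"
```

```text
t: 12.22
tool_pos: [0.534, -0.0141, 0.3008]
orientation: [-3.126, -0.309, 0.006]
force: [-0.6, -0.3, 0.6]
opening: 0.0006
gripper_force: 0.0
t: 12.8
tool_pos: [0.535, -0.0141, 0.2064]
orientation: [-3.114, 0.414, 0.0]
force: [0.2, -0.6, 0.4]
opening: 0.0003
gripper_force: 0.0
t 12.8 pos [535.  -14.1 206.4] yaw -15.15 tilt 0.01 F [ 0.15 -0.6   0.36] open 0.3 grip 0.0
shift mm [ 0.4 -0.1 22.4] turn 0.05
[-1.22271683e-01  2.27220993e-02  1.78034597e+00  1.70313990e-05
  1.33868945e+00  1.71299737e+00]
```

```bash
python3 -m jog '0 0 0 .01 0;0 0 0 .006 0;0 0 0 .003 0;0 0 0 0 0;0 0 0 0 0'
python3 -m jog '0 0 0 .001 0;0 0 0 .001 0;0 0 0 0 0;0 0 0 0 0'
python3 -m jog '0 0 0 .0005 0;0 0 0 .0003 0;0 0 0 0 0;0 0 0 0 0'
python3 -m jog '0 0 0 .0005 0;0 0 0 0 0;0 0 0 0 0'
```

```text
t: 13.22
tool_pos: [0.5348, -0.0141, 0.1871]
orientation: [-3.113, 0.419, 0.0]
force: [-0.9, -0.1, 1.1]
opening: -0.0
gripper_force: 0.0
t: 13.55
tool_pos: [0.535, -0.0142, 0.1853]
orientation: [-3.113, 0.42, -0.0]
force: [-0.8, -0.9, -0.8]
opening: 0.0002
gripper_force: 0.0
t: 13.88
tool_pos: [0.535, -0.0142, 0.1844]
orientation: [-3.113, 0.42, -0.0]
force: [-0.5, 0.2, 0.8]
opening: 0.0007
gripper_force: 0.3
t: 14.13
tool_pos: [0.535, -0.0141, 0.1841]
orientation: [-3.113, 0.42, -0.0]
force: [-2.2, -0.1, 2.9]
opening: 0.0006
gripper_force: 1.4
```

```bash
python3 -m jog '0 0 0 .0004 0;0 0 0 0 0;0 0 0 0 0'
python3 -m jog '0 0 0 .0003 0;0 0 0 0 0;0 0 0 0 0'
```

```text
t: 14.38
tool_pos: [0.535, -0.0142, 0.1838]
orientation: [-3.113, 0.42, -0.001]
force: [-1.0, 0.5, 5.5]
opening: 0.0004
gripper_force: 2.5
t: 14.63
tool_pos: [0.5351, -0.0142, 0.1836]
orientation: [-3.113, 0.42, -0.001]
force: [-2.2, 0.2, 5.8]
opening: 0.0005
gripper_force: 3.1
```

```bash
python3 -m jog '0 0 0 .0004 0;0 0 0 0 0;0 0 0 0 0'
python3 -m jog '0 0 0 .0004 0;0 0 0 0 0;0 0 0 0 0'
```

```text
t: 14.88
tool_pos: [0.5351, -0.0142, 0.1834]
orientation: [-3.113, 0.42, -0.001]
force: [-1.8, 0.8, 7.2]
opening: 0.0008
gripper_force: 3.9
t: 15.13
tool_pos: [0.5352, -0.0142, 0.1832]
orientation: [3.113, -0.42, 0.001]
force: [-3.5, 0.5, 8.7]
opening: 0.0006
gripper_force: 4.6
```

```bash
python3 -m jog '0 0 0 .0004 0;0 0 0 0 0;0 0 0 0 0'
python3 -m jog '0 0 0 .0004 0;0 0 0 0 0;0 0 0 0 0'
python3 -m jog '0 0 0 .0002 0;0 0 0 0 0;0 0 0 0 0'
python3 -c "
from h import *
f=[]
for i in range(4): robot.read_camera('scene'); f.append(robot.read_state()['force'].round(1))
print(f)"
```

```text
t: 15.38
tool_pos: [0.5352, -0.0142, 0.183]
orientation: [3.113, -0.42, 0.002]
force: [-3.6, 0.2, 11.8]
opening: 0.0001
gripper_force: 5.4
t: 15.63
tool_pos: [0.5353, -0.0142, 0.1829]
orientation: [-3.113, 0.42, -0.002]
force: [-4.9, -0.4, 13.0]
opening: 0.0005
gripper_force: 6.2
t: 15.88
tool_pos: [0.5353, -0.0142, 0.1827]
orientation: [3.113, -0.42, 0.002]
force: [-4.9, 1.6, 12.9]
opening: 0.0004
gripper_force: 6.4
[array([-4.3, -0.9, 12.7]), array([-3. ,  0.4, 13.3]), array([-4.7, -0.1, 12.4]), array([-4.6,  0.1, 13.4])]
```

The button held about 13 N at only about 1.5 mm of travel, so its release is too stiff. Next I'll back off, turn back and check that the tongue is still locked.

```bash
python3 -m jog '0 0 0 -.003 0;0 0 0 -.02 0;0 0 0 -.035 0;0 0 0 -.035 0;.4 0 0 -.02 -7;.4 0 0 0 -7;.4 0 0 0 -7;.4 0 0 0 -7;.4 0 0 0 -7;.4 0 0 0 -7'
python3 -m jog '.4 0 0 0 -7;.4 0 0 0 -7;.4 0 0 0 -7;.4 0 0 0 -7;.4 0 0 0 -7;.4 0 0 0 -7;.4 0 0 0 -6;.4 0 0 0 0;.4 0 0 0 0'
python3 - <<'E'
from h import *
S=cam("scene")
cv2.imwrite("pics/l2.png",crop(S[0],(230,135,315,235),6))
b=cv2.imread("pics/l.png"); print(np.abs(cv2.imread("pics/l2.png").astype(int)-b).max(2)[150:590,:400].mean())
m=mask(S[0],(0,0,0),(180,255,70),(250,150,282,186)); k=max(cv2.findContours(m,0,1)[0],key=cv2.contourArea); print("head box",cv2.boundingRect(k))
goto(.5584,-.0199,.1945,74.8)
E
```

```text
t: 16.92
tool_pos: [0.5347, -0.0141, 0.2938]
orientation: [-3.055, -0.733, 0.001]
force: [-0.5, -0.4, 0.2]
opening: 0.035
gripper_force: 0.0
t: 17.67
tool_pos: [0.5348, -0.0141, 0.2938]
orientation: [-2.501, -1.9, 0.001]
force: [0.1, 0.3, 0.2]
opening: 0.0368
gripper_force: 0.0
3.4891420454545456
head box (259, 163, 18, 20)
t 17.72 pos [534.8 -14.1 294. ] yaw 74.42 tilt 0.03 F [-0.01 -0.35  0.45] open 37.1 grip 0.0
shift mm [ 0.8 24.3 99.4] turn -0.38
```

View pics/l2.png

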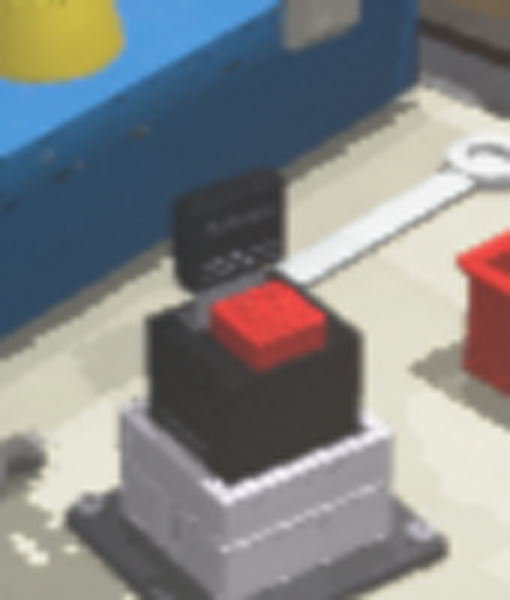

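The head is at the same place as before (box 259,163), so the tongue is still locked and the buckle goes to scrap. I'll grip the tongue and take a closer look at the bin's rim.

```bash
python3 -m jog '.4 .0008 .0243 0 -.4;.4 0 0 .03 0;.4 0 0 .035 0;.4 0 0 .02 0;.4 0 0 .01 0;.4 0 0 .0045 0;.4 0 0 0 0;.4 0 0 0 0'
python3 -c "
from h import *
T=cam('top'); S=cam('scene')
a=crop(T[0],(343,178,433,253),5); b=crop(S[0],(300,145,410,225),4)[:,:440]
cv2.imwrite('pics/b.png',np.vstack([a[:, :440],b])[:600] if 0 else cv2.resize(np.hstack([cv2.resize(a,(400,333)),cv2.resize(b,(400,333))]),(800,333)))
goto(.5584,-.0199,.1945,74.8)"
python3 -m jog '0 0 0 0 0;0 0 0 0 0;0 0 0 0 0;0 0 0 0 0;0 0 0 0 0;0 0 0 0 0' 50
```

```text
t: 18.38
tool_pos: [0.5593, -0.0199, 0.1963]
orientation: [2.491, 1.912, 0.002]
force: [-0.2, 0.7, -0.5]
opening: 0.0374
gripper_force: 0.0
t 18.48 pos [559.7 -19.9 196.9] yaw 75.02 tilt 0.19 F [ 0.25 -1.17 -0.55] open 37.1 grip 0.0
shift mm [-0.3 -1.2  2.4] turn 0.22
t: 18.98
tool_pos: [0.5587, -0.0198, 0.1951]
orientation: [2.491, 1.913, 0.001]
force: [0.2, -0.4, 1.9]
opening: 0.0128
gripper_force: 50.0
```

View pics/b.png

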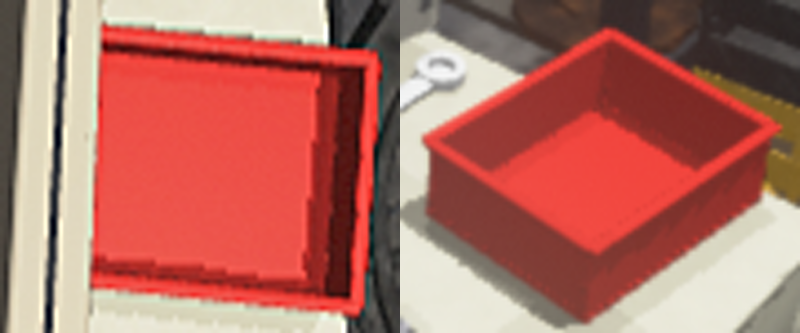

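The scene crop shows the bin's rim corners at about (306.6,178.7), (358.3,151.7), (404.5,175.0) and (354.5,205.6) px. I'll cast these onto the rim plane and lift the buckle in the meantime.

```bash
python3 -m jog '0 0 0 -.008 0;0 0 0 -.012 0;0 0 0 -.015 0;0 0 0 -.02 0;0 0 0 -.02 0;0 0 0 -.02 0;0 0 0 -.01 0;0 0 0 0 0;0 0 0 0 0'
python3 - <<'E'
from h import *
S=cam("scene")
C=np.array([onz(S[1],S[2],p,.049)[:2] for p in((306.6,178.7),(358.3,151.7),(404.5,175.0),(354.5,205.6))])*1000
print(C.round(1)); r=cv2.minAreaRect(C.astype(np.float32)); print(r)
e=C[1]-C[2]; print([np.linalg.norm(C[i]-C[i-1]).round(1) for i in range(4)], C.mean(0))
cv2.imwrite("pics/li.png",crop(S[0],(230,90,320,200),5))
goto(.5,-.22,.296,90-7.7)
E
```

```text
t: 19.73
tool_pos: [0.5587, -0.0198, 0.3002]
orientation: [2.491, 1.913, 0.001]
force: [0.3, -0.1, -4.1]
opening: 0.0126
gripper_force: 50.0
[[ 553.1 -140.7]
 [ 532.1 -312. ]
 [ 399.2 -292.9]
 [ 419.1 -125.2]]
((475.65850830078125, -218.13320922851562), (172.57968139648438, 134.90000915527344), 83.0298080444336)
[np.float64(134.9), np.float64(172.6), np.float64(134.3), np.float64(168.9)] [ 475.86778698 -217.69603162]
t 19.78 pos [558.2 -19.8 298.9] yaw 75.04 tilt 0.07 F [ 0.04  0.31 -3.35] open 12.8 grip 50.0
shift mm [-208.4   -4.5    2.9] turn -7.26
```

View pics/li.png

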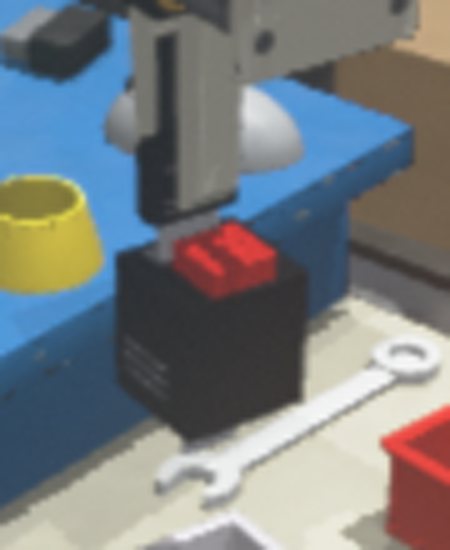

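The buckle hangs from the locked tongue, clear of the holder. Now I'll carry it to the bin, with its +x face near the far wall.

```bash
python3 -m jog '0 -.0100 .0007 0 0;0 -.02 .0013 0 0;0 -.028 .0018 0 0;0 -.03 .0019 0 0;0 -.03 .0019 0 0;0 -.03 .0019 0 0;0 -.028 .0018 0 0;0 -.02 .0013 0 0;0 -.0104 .0008 0 0'
python3 -m jog '0 0 0 0 -2;0 0 0 0 -4;0 0 0 0 -2;0 0 0 0 0;0 0 0 0 0'
python3 -c "
from h import *
goto(.5177,-.2226,.215,83)"
```

```text
t: 20.53
tool_pos: [0.5165, -0.2254, 0.2981]
orientation: [-2.493, -1.909, 0.003]
force: [0.3, 0.7, -4.0]
opening: 0.0126
gripper_force: 50.0
t: 20.95
tool_pos: [0.5179, -0.2223, 0.2989]
orientation: [-2.352, -2.08, 0.001]
force: [-0.5, 0.2, -3.9]
opening: 0.0126
gripper_force: 50.0
t 20.95 pos [ 517.9 -222.3  298.9] yaw 82.98 tilt 0.09 F [-0.48  0.22 -3.88] open 12.6 grip 50.0
shift mm [-0.3 -0.  83.9] turn -0.02
```

```bash
python3 -m jog '0 0 0 .015 0;0 0 0 .025 0;0 0 0 .025 0;0 0 0 .02 0;0 0 0 .01 0;0 0 0 .004 0;0 0 0 0 0;0 0 0 0 0'
python3 -m jog '0 0 0 .002 0;0 0 0 .002 0;0 0 0 .002 0;0 0 0 0 0;0 0 0 0 0'
python3 -m jog '0 0 0 .0015 0;0 0 0 .001 0;0 0 0 0 0;0 0 0 0 0'
```

```text
t: 21.62
tool_pos: [0.5188, -0.2229, 0.202]
orientation: [2.351, 2.082, 0.001]
force: [-0.4, 0.2, -3.9]
opening: 0.0123
gripper_force: 50.0
t: 22.03
tool_pos: [0.5182, -0.2227, 0.1949]
orientation: [2.352, 2.082, 0.0]
force: [-0.2, -0.5, -3.5]
opening: 0.013
gripper_force: 50.0
t: 22.37
tool_pos: [0.5181, -0.2226, 0.1922]
orientation: [-2.352, -2.082, 0.0]
force: [0.8, 0.4, -4.0]
opening: 0.0127
gripper_force: 50.0
```

```bash
python3 -m jog '0 0 0 .001 0;0 0 0 .001 0;0 0 0 0 0;0 0 0 0 0'
python3 -m jog '0 0 0 .0008 0;0 0 0 0 0;0 0 0 0 0'
```

```text
t: 22.7
tool_pos: [0.5189, -0.2229, 0.1913]
orientation: [2.351, 2.081, 0.001]
force: [0.7, 0.7, 3.2]
opening: 0.0124
gripper_force: 50.0
t: 22.95
tool_pos: [0.5184, -0.2228, 0.1899]
orientation: [2.352, 2.082, 0.0]
force: [0.9, 0.4, 4.3]
opening: 0.0125
gripper_force: 50.0
```

It stands on the bin floor. I'll ease it toward the far wall so that it can only lean a little.

```bash
python3 -m jog '0 0 .002 -.002 0;0 0 .002 0 0;0 0 0 0 0;0 0 0 0 0'
python3 -m jog '0 0 .0015 0 0;0 0 .001 0 0;0 0 0 0 0;0 0 0 0 0'
```

```text
t: 23.28
tool_pos: [0.522, -0.2231, 0.1911]
orientation: [-2.352, -2.082, 0.001]
force: [-0.3, -0.1, -0.3]
opening: 0.0131
gripper_force: 50.0
t: 23.62
tool_pos: [0.5243, -0.2233, 0.1909]
orientation: [-2.351, -2.082, 0.001]
force: [-0.4, 0.8, -3.1]
opening: 0.0123
gripper_force: 50.0
```

```bash
python3 -m jog '0 0 .001 0 0;0 0 .001 0 0;0 0 0 0 0;0 0 0 0 0'
python3 -m jog '0 0 .001 0 0;0 0 .001 0 0;0 0 0 0 0;0 0 0 0 0'
```

```text
t: 23.95
tool_pos: [0.5267, -0.2237, 0.1915]
orientation: [-2.352, -2.083, 0.0]
force: [-0.0, 0.1, -2.8]
opening: 0.0123
gripper_force: 50.0
t: 24.28
tool_pos: [0.5285, -0.2239, 0.1915]
orientation: [-2.352, -2.082, 0.0]
force: [-1.7, 1.1, -3.1]
opening: 0.0127
gripper_force: 50.0
```

```bash
python3 -m jog '0 0 .0005 .0012 0;0 0 0 0 0;0 0 0 0 0'
python3 -m jog '.16 0 0 0 0;.18 0 0 0 0;.2 0 0 0 0;.22 0 0 0 0;.25 0 0 0 0;.28 0 0 0 0;.32 0 0 0 0;.36 0 0 0 0;.4 0 0 0 0;.4 0 0 0 0' 10
python3 - <<'E'
from h import *
S=cam("scene"); cv2.imwrite("pics/p.png",crop(S[0],(300,85,420,215),4.6)); goto(.528,-.224,.3,83)
E
```

```text
t: 24.53
tool_pos: [0.5292, -0.2241, 0.1908]
orientation: [2.352, 2.082, 0.0]
force: [-2.4, 0.8, 3.2]
opening: 0.0127
gripper_force: 50.0
t: 25.37
tool_pos: [0.5291, -0.224, 0.1903]
orientation: [-2.352, -2.083, 0.0]
force: [0.5, 0.4, -0.1]
opening: 0.0368
gripper_force: 0.0
t 25.42 pos [ 529.1 -224.   190.4] yaw 83.04 tilt 0.0 F [-0.17 -0.44  0.24] open 36.9 grip 0.0
shift mm [-1.000e-01 -1.100e+00 -1.096e+02] turn 0.04
```

View pics/p.png

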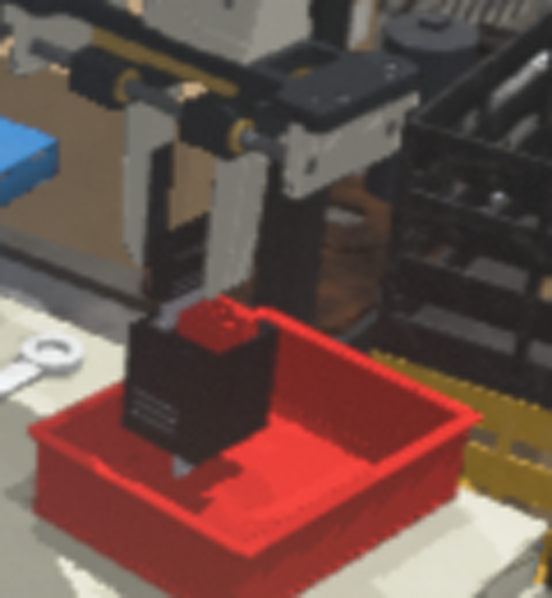

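The buckle stands in the bin against the far wall with the tongue still in, and the fingers are free. I'll rise straight up and check by numbers that it stays put.

```bash
python3 -m jog '.4 0 0 -.003 0;.4 0 0 -.01 0;.4 0 0 -.02 0;.4 0 0 -.03 0;.4 0 0 -.035 0;.4 0 0 -.02 0;.4 0 0 0 0;.4 0 0 0 0;.4 0 0 0 0'
cat > chk.py <<'E'
from h import *
S=cam("scene"); roi=(310,130,375,200)
for lo,hi,n in(((0,0,0),(180,255,60),"dark"),):
    m=mask(S[0],lo,hi,roi); k=max(cv2.findContours(m,0,1)[0],key=cv2.contourArea); print(n,cv2.boundingRect(k),cv2.contourArea(k))
a=S[0].astype(int)
old=cv2.imread("pics/p.png"); x=crop(S[0],(300,85,420,215),4.6).astype(int)
print("diff housing",np.abs(x-old)[330:460,130:270].mean())
r=np.radians(-7); c,s=np.cos(r),np.sin(r); b=np.array([.5291,-.224])-.014*np.array([c,s])
P=lambda x,y,z:proj(S[1],S[2],[b[0]+c*x-s*y,b[1]+s*x+c*y,z]).round(1).tolist()
print("pred housing top/bottom near corner",P(-.025,.027,.086),P(-.025,.027,.028),"head top latched",P(.014,.02,.1325),P(.014,-.02,.1325),"popped",P(.014,.02,.147))
goto(.528,-.224,.3,83)
E
python3 chk.py; python3 -m jog '.4 0 0 -.02 0;.4 0 0 0 0;.4 0 0 0 0;.4 0 0 0 0;.4 0 0 0 0;.4 0 0 0 0;.4 0 0 0 0;.4 0 0 0 0' ; python3 chk.py|head -2
```

```text
t: 26.17
tool_pos: [0.5289, -0.2239, 0.3082]
orientation: [-2.352, -2.082, 0.0]
force: [0.4, 0.6, 0.0]
opening: 0.0371
gripper_force: 0.0
dark (327, 132, 33, 53) 706.0
diff housing 2.873113553113553
pred housing top/bottom near corner [344.3, 164.0] [342.1, 186.6] head top latched [334.4, 136.9] [346.9, 130.9] popped [334.9, 130.8]
t 26.22 pos [ 528.6 -223.8  307.3] yaw 83.04 tilt 0.11 F [ 0.75 -0.14 -0.54] open 37.1 grip 0.0
shift mm [-0.3 -0.6  7.3] turn 0.04
t: 26.88
tool_pos: [0.529, -0.2239, 0.3278]
orientation: [-2.352, -2.082, 0.0]
force: [-0.3, -0.4, -1.0]
opening: 0.037
gripper_force: 0.0
dark (327, 132, 33, 53) 687.0
diff housing 3.310054945054945
```

```bash
python3 -c "
from plant import robot
print(robot.close_job())"
```

```text
the job is handed in; nothing more can be done
None
```

The buckle's release is too stiff: the button took about 13 N and the tongue stayed locked, so the two, still locked together, now stand in the red scrap bin, leaning on the far wall; the job is handed in.

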